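Bring the sprung specimen carriage to the objective and brake it at the mark

ROBOT

A 6-joint arm with a two-finger parallel gripper is mounted at the origin on the work surface. World frame = base frame: x ahead of the robot, y to its left, z up, the work surface at z = 0. Lengths are in mm, angles in rad, forces in N, time in s.
With the tool pointing down it reaches from about 275 to 750 mm from the base axis. Payload 10.2 kg.
Tool frame: the origin (TCP) lies between the finger pads; the fingertips stand 8 mm ahead of it and the grasp point (between the pads) lies 11 mm behind it; z points along the fingers, y is the line along which they close (so a half turn about z gives the same grasp; the last joint's range is limited). The gripper opens to 85 mm and grips with 20 to 120 N. Pads are 22 mm wide; open, the fingers measure 114 mm over their backs; the gripper's body (76 mm by 85 mm) begins 54 mm behind the grasp point. The pads swing forward as they close: fully open they stand 13 mm farther back than shut.
Start: joints at [1, 0.313, 1.498, -0, 1.331, -0.223], TCP at [178.949, 493.567, 219.194] pointing down, gripper open.
Joint ranges: [-2.94, 2.94], [-0.97, 2.17], [0.19, 2.56], [-1.23, 4.37], [0.02, 3.11], [-2.88, 2.88]. Speed limits (rad/s): [2.39, 2.39, 3.01, 3.14, 3.14, 3.14].

INTERFACE

Orientations are given as a unit quaternion [w, x, y, z].
In Python, from rig import * gives the robot as it stands.
- The arm moves only by the shell command python3 -m handwheel 'ROWS' [FORCE]. ROWS is JSON, a list that holds one entry, the list of rows, each a list of 7 numbers: the shift along the world's x, y, z in mm, then the turn, a rotation vector about the world's x, y, z in degrees, then the opening, from -1 (shut) to 1 (fully open). A call has 1 to 8 rows; each row shifts and turns the commanded pose from where the row before left it; what a row does not reach is not made up. A row lasts 1/8 s, in which the tool goes at most 62.5 mm and 10.7 degrees, less where a joint would pass 70% of its speed; a pose out of reach is approached as far as the arm can. A call is refused whole if a number of a shift passes 62.5 or a number of a turn 10.7, either way. A call with a gripper value outside its range is refused whole. The fingers move at their own pace and stop on an object; FORCE is the grip in N (left out, the last holds). Time passes only in rows, so rows that do not move let the fingers close. It gives the time, the measured TCP pose, the force, the opening and the grip force at its end, in the units of the state.
- sense(): the state, without advancing time (a new reading comes with each control period).
- capture(name): name is "scene" or "side" or "wrist"; returns a dict with "image" (400x640x3 uint8, red, green, blue), "fx", "fy", "cx", "cy" (pixels), "rvec" (rotation vector, rad) and "tvec" (3), from world to camera coordinates, as OpenCV has them; the wrist camera has in their place "hand_eye" (4x4, takes a point from camera to tool coordinates, whose origin is the TCP and whose axes are the flange's). Camera axes: x right, y down, z forward; pixel columns grow to the right and rows downward; lengths in mm; the calibration is good to about 2 mm. A picture is of the moment at which its call begins: read the wrist's pose just before it. There is no depth.
- finish_job(): hands the job in; it is judged then, once.
The state is a dict: "time_s": time; "joints": joint angles; "dq": joint speeds; "tau": joint torques, N m; "eef_pos": TCP position; "ee_rot": TCP orientation; "force": force on the tool from outside, world axes, zero at the start; "wrist_torque": the same for the moment, N m; "grip_width": opening from 0.0 (shut) to 1.0 (fully open); "grip_force": force on a finger pad.
Only numpy, scipy, OpenCV 4.12 (cv2) and the standard library are available. Lean on these libraries where they do the work, as an engineer would, in place of code of your own. Each camera call takes 0.05 s, during which the arm holds its last target. There are 200 camera calls.

TASK

Grip the black knob on the spring rod and use it to push the heavy specimen carriage along its nearly frictionless, slightly rising rail until the steel pin on the carriage stands in line with the pointed, bright metal blade under the objective. Brake it to rest there without ever striking the rubber stop just beyond, and keep it still at the blade for three seconds; finish while still holding the knob, because the carriage rolls back if let go. Do not touch the carriage's deck or the bracket, and leave the other things on the table where they are.

Things in the scene. Friction and masses are not known exactly. Their poses are not given: they have to be found in the camera images.
- rail: straight rail unit fixed on the table, dark base plate 150 x 620 mm with two steel guide bars along its own y axis; origin on the table midway between the bars. The carriage travels towards its +y, the rail rising 0.018 rad that way. A rubber bumper near the -y end is where the carriage rests at the start
- carriage (a joint): travel of the carriage along the rail in m: 0 against the rear bumper (start), growing towards the stop; at 0 the deck's centre is at y = -0.22 in the rail's frame. Moving mass nominally 5.0 kg (hidden: 3 to 7), viscous drag 0.4 N s/m, dry friction 0.02 N; on the slope its weight pulls it back with nominally 0.88 N
- deck (a point): centre of the top of the carriage's dark steel deck, 160 mm (x) by 140 mm (y), top 73 mm above the table, with a round dish holder and, on the robot's side, an aluminium beam with the spring rod; moves with the carriage, not to be touched
- knob: black block with a round knob, sliding freely along the spring rod (along the rail's y), 130 mm to the robot's side (-x) of the deck's centre line. Knob 34 mm across, 88 to 138 mm above the table; under it a 16 mm stem and a block 32 x 40 mm with its top at 78 mm. Mass 0.2 kg. Origin at table height under the knob's axis
- knob_grip (a point): grip point on the knob's axis, 115 mm above the table at the start, rising with the carriage. Coil springs centre the knob 80 mm behind (-y of) the deck's centre, as at the start; its lead over that place (-60 to +330 mm) pushes the carriage with 6 N/m times the lead, damping 0.3 N s/m. To balance the slope the lead must be 90 to 205 mm, by the hidden mass
- pin (a point): point of the steel pin, 14 mm thick, on the deck's far (+x) edge, in the middle of its length: 68 mm to +x of the deck's centre, 115 mm above the table
- bracket: fixed bracket at the rail's far side with a post, an objective barrel 138 mm above the table, a pointed, bright metal blade below it and an arm across the rail with a rubber stop. Axes as the rail's; origin on the rail's centre line at the y where the deck's centre must come to rest. The stop's face is 115 mm to +y of it: the deck's front edge strikes it 45 mm past the mark
- mark (a point): tip of the bright metal blade under the objective, 106 mm above the table: the pin must come to rest at the same y (along the rail) within 10 mm
- media_bottle: clear media bottle with blue cap, 64 mm across, 150 mm tall; origin under its centre
- jar: brown glass jar, 60 mm across, 80 mm tall; origin under its centre
- tip_box: grey tip box, 85 x 120 x 55 mm; origin under its centre
- spare_objective: spare brass objective standing on the table, 34 mm across, 50 mm tall; origin under its centre
- beaker: white open beaker, 70 mm across, 80 mm tall; origin under its centre
- screwdriver: screwdriver lying on the table near the robot
- slide_case: white slide case, 60 x 85 x 30 mm, near the robot; origin under its centre

How it is judged:
By the outcome, as a careful person would: the job done as asked, in the order asked, and still so for the second after the job is handed in, while the arm keeps its last pose, push and grip.
It also fails if it takes over 42 s, if anything falls off the work surface, if the arm or the gripper's body presses on something with over 40 N, if the wrist force passes 120 N, or if a joint passes its speed limit or range.

## Working session

There is one attempt and no reset: what is moved stays moved. The work goes in short steps, Python scripts to look and compute and a shell command to move; the robot and the scene stay as the last step left them, time stands still between calls to the robot, and variables do not carry over. Pictures are saved under pics/ and viewed, at most 10 in all, crops included, and the job is handed in when it is done.

```bash
mkdir -p pics; ls
python3 - <<'E'
from rig import *
import cv2,pickle
s=sense();print(s)
for n in("scene","side"):
    c=capture(n);cv2.imwrite(f"pics/{n}0.png",c["image"][:,:,::-1]);pickle.dump(c,open(f"pics/{n}0.pkl","wb"))
    print({k:v for k,v in c.items() if k!="image"})
E
```

```text
pics
{'time_s': 0.0, 'joints': array([ 9.99599373e-01,  3.13434494e-01,  1.49844396e+00, -7.47623855e-06,
        1.33101358e+00, -2.23399556e-01]), 'dq': array([ 0.00149867,  0.00034236,  0.00237632, -0.00159467, -0.00080396,
        0.00015805]), 'tau': array([ 2.02482486e-03, -4.12233567e+01, -2.59766400e+01,  1.02347417e-04,
        3.73996503e-03, -2.05337614e-06]), 'eef_pos': array([178.79297009, 493.32041271, 218.64043687]), 'ee_rot': array([-2.48036473e-04,  1.73022639e-01,  9.84917633e-01, -6.00492002e-04]), 'force': array([ 1.11771876,  0.1369988 , -0.41985142]), 'wrist_torque': array([0.0031194 , 0.02787975, 0.01735735]), 'grip_force': 0.0, 'grip_width': 0.9985304877213353}
{'fx': 390.23878910098, 'fy': 390.23878910098, 'cx': 317.77724971399175, 'cy': 195.4386254327964, 'rvec': array([ 1.98730699,  0.91073704, -0.53289187]), 'tvec': array([-313.38078072, -138.53295638, 1601.38632351])}
{'fx': 419.6737539526673, 'fy': 419.6737539526673, 'cx': 321.0442654641374, 'cy': 199.3332230692992, 'rvec': array([ 0.29216883, -2.61607022,  1.52374752]), 'tvec': array([ 496.92314253,  169.22280837, 1506.47569052])}
```

View pics/scene0.png

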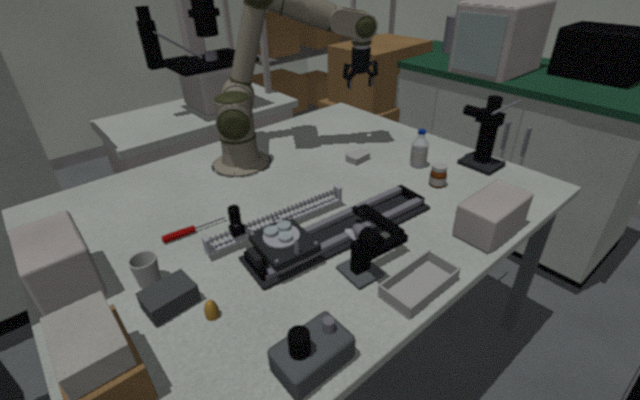

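View pics/side0.png

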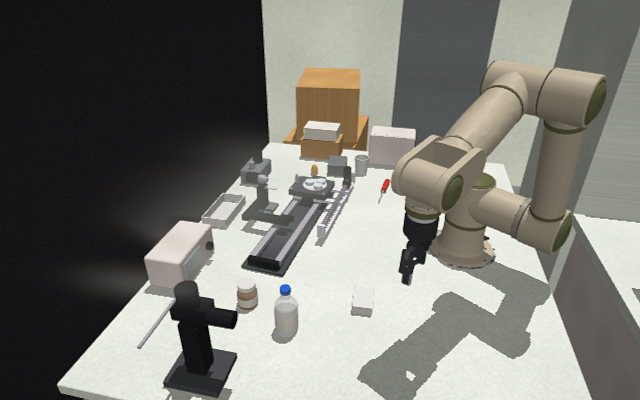

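The scene view shows the knob at about (236,220), the deck at (283,240), the bracket at (375,240), and the rail's far +y end at (415,200). In the side view the knob is at about (347,175). I'll enlarge both.

Run:
```python
import cv2,numpy as np
a=cv2.imread("pics/scene0.png")[180:290,200:440];b=cv2.imread("pics/side0.png")[150:280,220:380]
a=cv2.resize(a,None,fx=3.3,fy=3.3,interpolation=2);cv2.imwrite("pics/a.png",a)
b=cv2.resize(b,None,fx=4.5,fy=4.5,interpolation=2);cv2.imwrite("pics/b.png",b)
```

```text
(no output)
```

View pics/a.png

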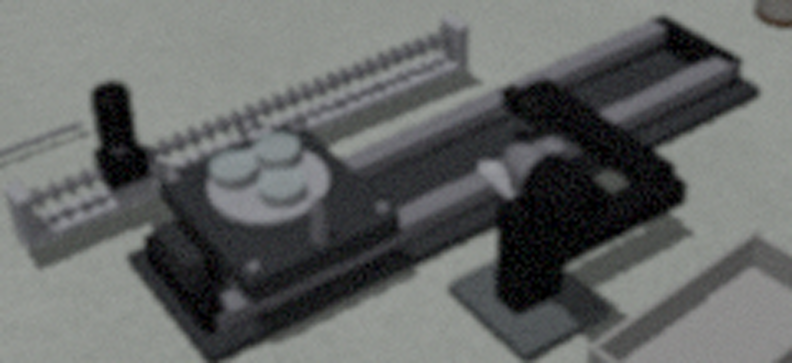

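View pics/b.png

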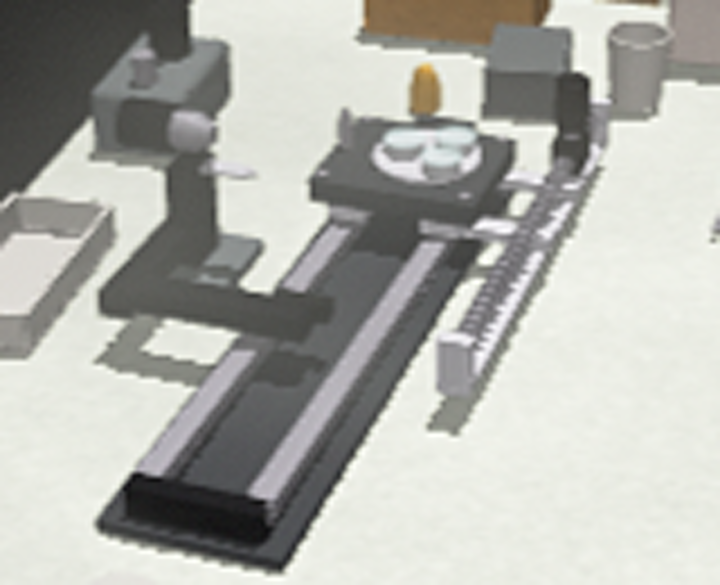

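The knob top is at about scene (233,207) and side (347,167). The pin tip and blade tip are both visible, and so are the base plate's corners, so I'll fit the rail pose jointly.

```bash
cat > fit.py <<'E'
import cv2,numpy as np,pickle
from scipy.optimize import least_squares
C={n:pickle.load(open(f"pics/{n}0.pkl","rb")) for n in("scene","side")}
def proj(n,P):
    c=C[n];K=np.array([[c["fx"],0,c["cx"]],[0,c["fy"],c["cy"]],[0,0,1]])
    return cv2.projectPoints(np.float64(P).reshape(-1,3),c["rvec"],c["tvec"],K,None)[0].reshape(-1,2)
S=lambda x,y:np.array([200+(x+.5)/3.3-.5,180+(y+.5)/3.3-.5])
D=lambda x,y:np.array([220+(x+.5)/4.5-.5,150+(y+.5)/4.5-.5])
obs=[("scene",(-130,-300,138),S(110,90)),("side",(-130,-300,138),D(573,78)),
("scene",(68,-220,115),S(318,203)),("side",(68,-220,115),D(344,110)),
("side",(75,310,0),D(97,530)),("side",(-75,310,0),D(283,572)),("scene",(75,310,0),S(758,97)),("scene",(75,-310,0),S(213,362)),("scene",(-75,-310,0),S(130,265)),
("scene",'m',S(482,163)),("side",'m',D(256,174))]
def W(p,q):
    c,s=np.cos(p[2]),np.sin(p[2]);return [p[0]+c*q[0]-s*q[1],p[1]+s*q[0]+c*q[1],q[2]]
def res(p):
    return np.concatenate([proj(n,W(p,(p[3],p[4],106) if q=='m' else q))[0]-o for n,q,o in obs])
if __name__=="__main__":
    r=min((least_squares(res,[450,0,y,50,50],x_scale=[100,100,1,100,100]) for y in(0,.5,-.5)),key=lambda r:r.cost)
    print(r.x,r.cost);print(r.fun.reshape(-1,2).round(2))
    print("knob",W(r.x,(-130,-300,115)),"knobend0",W(r.x,(-130,r.x[4]-80,115)),"deckstart/goal",W(r.x,(0,-220,73)),W(r.x,(0,r.x[4],73)))
    np.save("p.npy",r.x)
E
python3 fit.py
```

```text
[ 6.17132231e+02 -3.97097725e+00 -8.13283691e-02  1.01182687e+02
 -7.60955541e+01] 37.212913759088195
[[-4.22  1.32]
 [-0.12 -1.86]
 [-3.49 -0.95]
 [ 0.22 -2.61]
 [-1.33  1.94]
 [-0.2   1.75]
 [ 2.16 -1.91]
 [ 2.63  1.02]
 [ 1.87 -1.29]
 [-0.18 -0.66]
 [-0.56 -0.83]]
knob [np.float64(463.1903006654165), np.float64(-292.4183417825901), 115] knobend0 [np.float64(474.88091705416605), np.float64(-148.9895474494292), 115] deckstart/goal [np.float64(599.2597073421045), np.float64(-223.24380480073467), 73] [np.float64(610.950323730854), np.float64(-79.81501046757371), 73]
```

Run:
```python
from fit import *
def tri(a,b,name):
    f=lambda P:np.concatenate([proj("scene",P)[0]-a,proj("side",P)[0]-b])
    r=least_squares(f,[550,-100,100]);print(name,r.x.round(1),r.fun.round(2))
tri(S(110,90),D(573,78),"knobtop138")
tri(S(318,203),D(344,110),"pin115")
tri(S(482,163),D(256,174),"tip106")
tri(S(485,190),D(256,174),"tipalt")
tri(S(758,97),D(97,530),"c+ +")
tri(S(393,205),D(313,178),"deck front far corner")
tri(S(690,22),D(130,490),"c")
tri(S(455,25),D(455,345),"beam end")
for n in("scene","side"):
  print(proj(n,[0,0,0]),proj(n,[178.8,493.3,219]))
```

```text
knobtop138 [ 460.9 -278.8  135.3] [-0.09 -0.08 -0.14  0.13]
pin115 [ 666.8 -218.7  106.7] [-0.19 -0.12 -0.31  0.19]
tip106 [710.4 -86.6 102.6] [-0.19 -0.09 -0.28  0.13]
tipalt [722.5 -99.   90.8] [-1.39 -0.67 -2.13  0.99]
c+ + [717.6 286.6  -1.7] [-0.04 -0.01 -0.05  0.01]
deck front far corner [ 675.  -149.9   71.5] [ 0.23  0.12  0.35 -0.19]
c [661.2 283.8  52. ] [ 7.96  2.51  7.96 -2.19]
beam end [492.8  83.   65. ] [-0.09 -0.05 -0.1   0.06]
[[241.41008297 161.67979263]] [[359.42500766  92.30916013]]
[[459.47703406 246.47528563]] [[411.71772738 280.47664357]]
```

```bash
python3 -m handwheel '[[[25,-55,10,0,0,1.8,1],[25,-55,10,0,0,1.8,1],[25,-55,10,0,0,1.8,1],[25,-55,10,0,0,1.8,1],[25,-55,10,0,0,1.8,1],[25,-55,10,0,0,1.8,1],[25,-55,10,0,0,1.8,1],[25,-55,10,0,0,2,1]]]' 60
python3 -m handwheel '[[[27,-39,17,0,0,0,1],[27,-39,17,0,0,0,1],[27,-39,17,0,0,0,1],[27,-39,17,0,0,0,1],[27,-39,17,0,0,0,1],[27,-39,17,0,0,0,1],[0,0,0,0,0,0,1],[0,0,0,0,0,0,1]]]'
python3 - <<'E'
from rig import *
import cv2,pickle
s=sense();c=capture("wrist");pickle.dump((s,c),open("pics/w1.pkl","wb"));cv2.imwrite("pics/w1.png",c["image"][:,:,::-1]);print(s["eef_pos"],s["ee_rot"],{k:v for k,v in c.items() if k!="image"})
E
```

```text
time_s: 1.1
eef_pos: [379.2, 51.6, 299.5]
ee_rot: [0.0, 0.046, 0.999, 0.0]
force: [1.1, 1.1, 0.1]
grip_width: 0.999
grip_force: 0.0
time_s: 2.1
eef_pos: [540.7, -180.0, 400.7]
ee_rot: [-0.001, 0.046, 0.999, 0.0]
force: [-0.4, 0.2, -0.8]
grip_width: 0.998
grip_force: 0.0
[ 540.72079888 -179.96004446  400.65002938] [-5.05590842e-04  4.63834982e-02  9.98923515e-01  3.56028615e-04] {'fx': 327.080049423065, 'fy': 327.080049423065, 'cx': 320.46825277056456, 'cy': 198.40926193362108, 'hand_eye': array([[-2.27904402e-04, -9.60248351e-01, -2.79147007e-01,
         7.15367958e+01],
       [ 9.99999383e-01,  8.46809111e-05, -1.10772804e-03,
        -8.43251700e-01],
       [ 1.08733245e-03, -2.79147087e-01,  9.60247740e-01,
        -1.54508764e+02],
       [ 0.00000000e+00,  0.00000000e+00,  0.00000000e+00,
         1.00000000e+00]])}
```

View pics/w1.png

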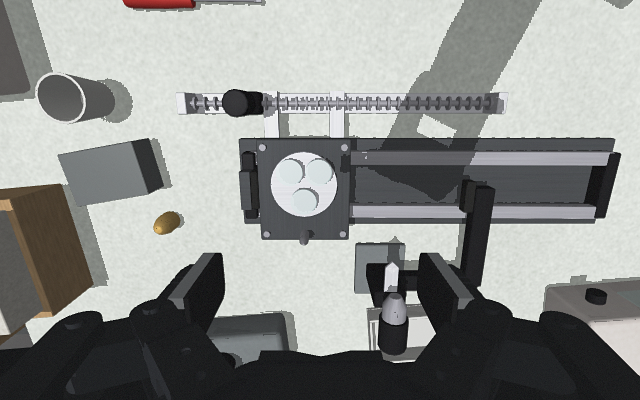

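The wrist view is clear. The knob top is at (235,102), the pin tip at (304,239), the blade tip at (391,263), and the deck's corners are at (261,138), (349,137), (262,240) and (349,239).

```bash
cat > wr.py <<'E'
import numpy as np,pickle
from scipy.spatial.transform import Rotation as R
def back(s,c,uv,z):
    q=s["ee_rot"];T=np.eye(4);T[:3,:3]=R.from_quat([q[1],q[2],q[3],q[0]]).as_matrix();T[:3,3]=s["eef_pos"]
    M=T@c["hand_eye"];d=M[:3,:3]@[(uv[0]-c["cx"])/c["fx"],(uv[1]-c["cy"])/c["fy"],1];o=M[:3,3]
    return (o+d*(z-o[2])/d[2])
E
python3 - <<'E'
from wr import *
s,c=pickle.load(open("pics/w1.pkl","rb"))
for n,uv,z in [("knob",(235,102),138),("pin",(304,239),115),("tip",(391,263),106),("d--",(261,138),73),("d-+",(349,137),73),("d+-",(262,240),73),("d++",(349,239),73),("plate-+",(615,138),10),("plate++",(606,222),10),("beam-",(178,102),70),("beam+",(508,101),70),("stopend",(462,195),80)]:
    print(n,back(s,c,uv,z).round(1))
E
python3 - <<'E'
import cv2
a=cv2.imread("pics/w1.png")[80:290,220:420];cv2.imwrite("pics/w1c.png",cv2.resize(a,None,fx=2.85,fy=2.85,interpolation=2))
E
```

```text
knob [ 457.8 -278.4  138. ]
pin [ 655.4 -215.9  115. ]
tip [710.5 -89.5 106. ]
d-- [ 509.3 -265.2   73. ]
d-+ [ 519.8 -137.5   73. ]
d+- [ 668.6 -286.7   73. ]
d++ [ 679.8 -148.5   73. ]
plate-+ [568.6 303.4  10. ]
plate++ [717.  310.5  10. ]
beam- [ 448.4 -376.2   70. ]
beam+ [490.6  91.3  70. ]
stopend [621.   25.7  80. ]
```

View pics/w1c.png

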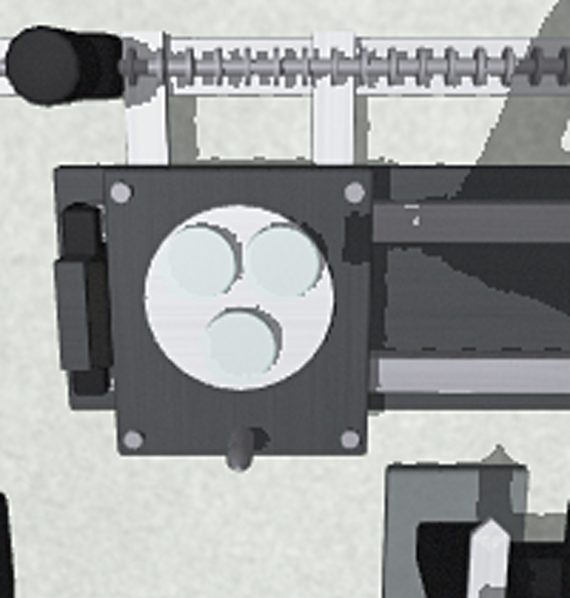

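```bash
python3 -m handwheel '[[[-13.5,-16.4,-37,0,0,0,1],[-13.5,-16.4,-37,0,0,0,1],[-13.5,-16.4,-37,0,0,0,1],[-13.5,-16.4,-37,0,0,0,1],[-13.5,-16.4,-37,0,0,0,1],[-13.5,-16.4,-37,0,0,0,1],[0,0,0,0,0,0,1]]]' 60
python3 - <<'E'
from rig import *
import cv2,pickle
s=sense();c=capture("wrist");pickle.dump((s,c),open("pics/w2.pkl","wb"));cv2.imwrite("pics/w2.png",c["image"][:,:,::-1]);print(s["eef_pos"],s["ee_rot"])
E
```

```text
time_s: 3.02
eef_pos: [458.4, -277.7, 177.6]
ee_rot: [-0.002, 0.047, 0.999, 0.001]
force: [1.0, 0.0, 0.2]
grip_width: 1.003
grip_force: 0.0
[ 458.35808734 -277.70238156  177.57594747] [-0.00170714  0.04689222  0.9988974   0.00148074]
```

View pics/w2.png

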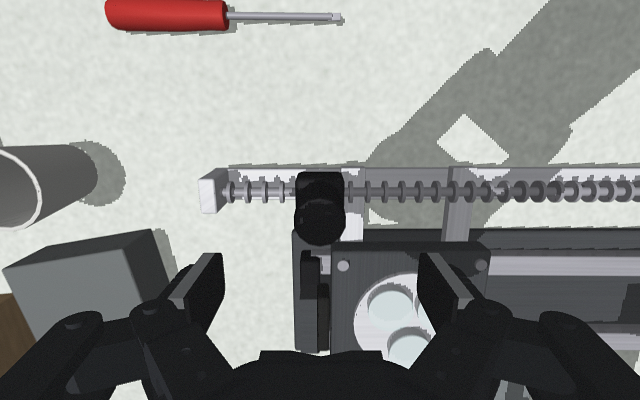

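```bash
python3 - <<'E'
from wr import *
s,c=pickle.load(open("pics/w2.pkl","rb"));print(back(s,c,(321,223),138),back(s,c,(321,208),138))
E
python3 -m handwheel '[[[0,0,-15,0,0,0,1],[0,0,-15,0,0,0,1],[0,0,-15,0,0,0,1],[0,0,-15,0,0,0,1],[0,0,-14,0,0,0,1],[0,0,0,0,0,0,0],[0,0,0,0,0,0,-0.5],[0,0,0,0,0,0,-1]]]' 60
python3 -m handwheel '[[[0,0,0,0,0,0,-1],[0,0,0,0,0,0,-1],[0,0,0,0,0,0,-1]]]' 60
python3 - <<'E'
from rig import *
import cv2,pickle,numpy as np
s=sense();print(s)
I=[]
for n in("scene","side","wrist"):
    c=capture(n);pickle.dump(c,open(f"pics/{n}1.pkl","wb"));I.append(c["image"][:,:,::-1])
a=cv2.resize(I[0][150:300,190:440],(750,450)[:2]);b=cv2.resize(I[1][140:290,220:400],(360,300));w=cv2.resize(I[2],(400,250))
o=np.zeros((590,800,3),np.uint8);o[:280,:]=cv2.resize(I[0][180:280,190:440],(800,280));o[285:585,:360]=b;o[285:535,380:780]=w
cv2.imwrite("pics/g1.png",o)
E
```

```text
[ 459.2175361  -278.41135691  138.        ] [ 449.31912594 -277.48211736  138.        ]
time_s: 4.08
eef_pos: [460.2, -279.1, 105.9]
ee_rot: [0.0, 0.046, 0.999, -0.0]
force: [-2.7, 5.3, 24.8]
grip_width: 0.382
grip_force: 51.0
time_s: 4.45
eef_pos: [460.2, -279.2, 106.1]
ee_rot: [0.001, 0.046, 0.999, -0.001]
force: [-1.7, 1.0, 5.4]
grip_width: 0.375
grip_force: 59.3
{'time_s': 4.45, 'joints': array([-7.63030245e-01,  4.55578166e-01,  1.60667408e+00, -2.01880009e-04,
        1.07773275e+00, -2.24073736e+00]), 'dq': array([-0.00070402, -0.0001417 , -0.00053349, -0.00095289, -0.00211256,
       -0.00112922]), 'tau': array([ 3.57738202e-01, -4.15863061e+01, -2.14703232e+01,  2.02025129e-01,
       -3.12300017e-01,  5.15672800e-03]), 'eef_pos': array([ 460.20984255, -279.22063891,  106.06708727]), 'ee_rot': array([ 5.47762044e-04,  4.64801317e-02,  9.98918887e-01, -5.94988167e-04]), 'force': array([-1.70529549,  1.0344356 ,  5.40244405]), 'wrist_torque': array([ 0.0254325 ,  0.24673156, -0.00998078]), 'grip_force': 59.32385981082916, 'grip_width': 0.37516081713008465}
```

View pics/g1.png

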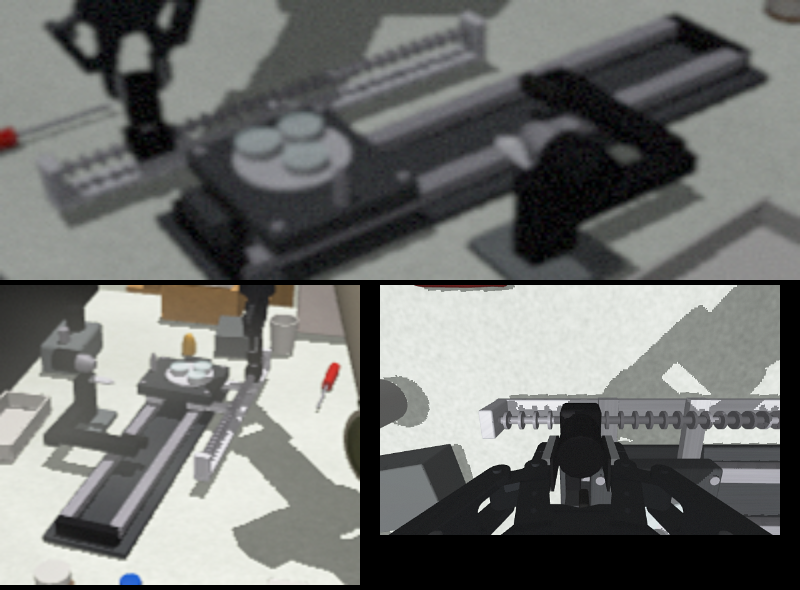

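```bash
cat > step.py <<'E'
# usage: step.py [du per row of last call ...]: measure, fit mass, plan next rows (mm along the rail)
import sys,os,json,numpy as np,cv2,pickle
from scipy.optimize import least_squares
from rig import *
e=np.array([.09,.996,.018]);ex=np.array([.996,-.09,0]);D0=np.array([460.2,-279.2,73])+130*ex+80*e;D0[2]=73
G=133.;K0=np.array([460.2,-279.2,106.1])
def rect(c):
    a=np.arange(-45,46.);b=np.arange(-100,260.)
    P=D0+a[:,None,None]*ex+b[None,:,None]*e
    M=np.array([[c["fx"],0,c["cx"]],[0,c["fy"],c["cy"]],[0,0,1]])
    q=cv2.projectPoints(P.reshape(-1,3),c["rvec"],c["tvec"],M,None)[0].reshape(91,360,2).astype(np.float32)
    g=cv2.cvtColor(c["image"],cv2.COLOR_RGB2GRAY)
    return cv2.remap(g,q[...,0],q[...,1],cv2.INTER_LINEAR)
def meas(c,c0):
    t=rect(c0)[:,45:155];m=cv2.matchTemplate(rect(c),t,cv2.TM_CCOEFF_NORMED)[0];i=int(np.clip(m.argmax(),1,len(m)-2))
    d=m[i-1]-2*m[i]+m[i+1];return i-45+.5*(m[i-1]-m[i+1])/d,m[i]
def sim(t,U,m,s=0,v=0,dt=.01):
    tt=np.arange(t[0],t[-1]+dt,dt);u=np.interp(tt,t,U);du=np.gradient(u,dt);S=[];V=[]
    for a,b in zip(u,du):
        F=6*(a-s)+.3*(b-v)-.4*v-m*9810*.018; F-=20*np.tanh(v/.5) if (abs(v)>.1 or s>0) else 0
        v+=F/m*dt;s+=v*dt
        if s<0:s=0;v=max(v,0)
        S.append(s);V.append(v)
    return tt,np.array(S),np.array(V)
L=json.load(open("log.json")) if os.path.exists("log.json") else {"t":[],"u":[],"tm":[],"s":[]}
st=sense();t=st["time_s"];u=float((st["eef_pos"]-K0)@e);cs={n:capture(n) for n in("side","scene")}
ms={n:meas(cs[n],pickle.load(open(f"pics/{n}1.pkl","rb"))) for n in cs};pickle.dump(cs,open("pics/last.pkl","wb"))
s=ms["side"][0]
du=[float(x) for x in sys.argv[1:]]
if du:
    n=len(du);t0=t-n/8;u0=u-sum(du)
    for i in range(n-1):L["t"].append(t0+(i+1)/8);L["u"].append(u0+sum(du[:i+1]))
L["t"].append(t);L["u"].append(u);L["tm"].append(t);L["s"].append(float(s));json.dump(L,open("log.json","w"))
print("t %.2f u %.1f"%(t,u),"side %.1f %.2f scene %.1f %.2f"%(ms["side"]+ms["scene"]),"F",st["force"].round(1),"grip",round(st["grip_force"]),"perp",((st["eef_pos"]-K0)@ex).round(1))
if s>4:
    f=lambda p:np.interp(L["tm"],*sim(L["t"],L["u"],p[0])[:2])-L["s"]
    r=least_squares(f,[min((3,3.5,4,4.5,5,5.5,6,6.5,7),key=lambda m:(f([m])**2).sum())],bounds=(2.7,7.3),diff_step=1e-3);m=r.x[0]
    _,S,V=sim(L["t"],L["u"],m);ss,v=.5*(S[-1]+s),V[-1]
    print("m %.3f v %.1f lead_eq %.1f resid"%(m,v,m*9810*.018/6e0),r.fun[-6:].round(1))
    le=m*9810*.018/6;H=np.linspace(0,5,11)
    def pl(x):
        tt=np.r_[H,8];return tt,np.r_[u,u+np.cumsum(x),G+le]
    def cost(x):
        T,U=pl(x);tt,S,V=sim(T,U,m,ss,v,.02);k=tt>4.5
        return np.r_[(S[k]-G)*.3,V[k]*.3,.03*np.diff(np.r_[x,0]),.5*(U[-2]-G-le),2*np.maximum(S-G-12,0),np.maximum(np.interp(tt,T,U)-S-310,0)]
    x=least_squares(cost,np.full(10,(G+le-u)/10),bounds=(-45,45),diff_step=1e-3,x_scale=10).x
    T,U=pl(x);tt,S,V=sim(T,U,m,ss,v,.02)
    print("plan du per row",(x/4).round(1),"(4 rows each)");print("pred s",S[::25].round(0)[:16])
E
sed -i 's/m\*9810\*.018-/m*9810*.018-/' step.py
python3 step.py; grep -n 9810 step.py | head -3
```

```text
t 4.60 u -0.0 side 0.0 1.00 scene 0.0 1.00 F [-1.7 -0.   5.4] grip 59 perp -0.0
20:        F=6*(a-s)+.3*(b-v)-.4*v-m*9810*.018; F-=20*np.tanh(v/.5) if (abs(v)>.1 or s>0) else 0
39:    print("m %.3f v %.1f lead_eq %.1f resid"%(m,v,m*9810*.018/6e0),r.fun[-6:].round(1))
40:    le=m*9810*.018/6;H=np.linspace(0,5,11)
```

```bash
python3 -m handwheel '[[[0.9,9.96,0.18,0,0,0,-1],[0.9,9.96,0.18,0,0,0,-1],[0.9,9.96,0.18,0,0,0,-1],[0.9,9.96,0.18,0,0,0,-1],[0.9,9.96,0.18,0,0,0,-1],[0.9,9.96,0.18,0,0,0,-1],[0.9,9.96,0.18,0,0,0,-1],[0.9,9.96,0.18,0,0,0,-1]]]'; python3 step.py 10 10 10 10 10 10 10 10
```

```text
time_s: 5.7
eef_pos: [467.6, -198.4, 106.2]
ee_rot: [0.0, 0.046, 0.999, 0.0]
force: [6.9, -2.0, -5.6]
grip_width: 0.373
grip_force: 59.8
t 5.70 u 81.1 side 0.0 1.00 scene 0.0 1.00 F [ 6.9 -2.  -5.6] grip 60 perp 0.1
```

```bash
python3 -m handwheel '[[[0.45,4.98,0.09,0,0,0,-1],[0.45,4.98,0.09,0,0,0,-1],[0.45,4.98,0.09,0,0,0,-1],[0.45,4.98,0.09,0,0,0,-1],[0.45,4.98,0.09,0,0,0,-1],[0.45,4.98,0.09,0,0,0,-1],[0.45,4.98,0.09,0,0,0,-1],[0.45,4.98,0.09,0,0,0,-1]]]'; python3 step.py 5 5 5 5 5 5 5 5
```

```text
time_s: 6.8
eef_pos: [471.2, -158.7, 106.3]
ee_rot: [0.0, 0.047, 0.999, 0.0]
force: [9.9, -1.7, -10.9]
grip_width: 0.375
grip_force: 60.3
t 6.80 u 121.0 side 2.1 0.98 scene 3.1 1.00 F [  9.9  -1.7 -10.9] grip 60 perp 0.1
```

```bash
python3 -m handwheel '[[[0.5,2.99,-0.3,0,0,0,-1],[0.5,2.99,-0.3,0,0,0,-1],[0.5,2.99,-0.3,0,0,0,-1],[0.5,2.99,-0.3,0,0,0,-1]]]'; python3 step.py 3 3 3 3
```

```text
time_s: 7.4
eef_pos: [472.4, -147.1, 106.3]
ee_rot: [-0.001, 0.046, 0.999, 0.0]
force: [-2.0, -0.8, 7.2]
grip_width: 0.376
grip_force: 62.0
t 7.40 u 132.7 side 12.9 0.98 scene 13.7 1.00 F [-2.  -0.8  7.2] grip 62 perp 0.2
m 3.357 v 27.3 lead_eq 98.8 resid [-0.  -0.  -0.2  0.1]
plan du per row [4.1 4.  3.9 3.6 3.1 2.5 1.8 1.2 0.5 0. ] (4 rows each)
pred s [ 14.  31.  54.  80. 103. 121. 131. 134. 133. 133. 133. 133. 133. 133.
 133. 133.]
```

```bash
python3 -m handwheel '[[[0.39,3.99,0.08,0,0,0,-1],[0.39,3.99,0.08,0,0,0,-1],[0.39,3.99,0.08,0,0,0,-1],[0.39,3.99,0.08,0,0,0,-1],[0.39,3.99,0.08,0,0,0,-1],[0.39,3.99,0.08,0,0,0,-1],[0.39,3.99,0.08,0,0,0,-1],[0.39,3.99,0.08,0,0,0,-1]]]'; python3 step.py 4 4 4 4 4 4 4 4
```

```text
time_s: 8.5
eef_pos: [475.4, -115.0, 106.4]
ee_rot: [-0.001, 0.046, 0.999, 0.0]
force: [-5.5, -0.7, 3.1]
grip_width: 0.374
grip_force: 61.6
t 8.50 u 164.9 side 18.5 0.98 scene 18.3 1.00 F [-5.5 -0.7  3.1] grip 62 perp 0.4
m 4.022 v 33.5 lead_eq 118.4 resid [ -0.   -0.   -2.1 -11.7   2.1]
plan du per row [ 3.4  3.4  3.3  3.2  2.8  2.4  1.8  1.1  0.4 -0. ] (4 rows each)
pred s [ 20.  41.  66.  91. 112. 126. 133. 134. 133. 133. 133. 133. 133. 133.
 133. 133.]
```

Run:
```python
import json
L=json.load(open("log.json"));L["fz"]=[5.4,-5.6,-10.9,7.2,3.1];json.dump(L,open("log.json","w"))
s=open("step.py").read()
s=s.replace("def sim(t,U,m,s=0,v=0,dt=.01):","def sim(t,U,m,s=0,v=0,dt=.01,fz=None):")
s=s.replace("S=[];V=[]\n    for a,b in zip(u,du):","S=[];V=[];c=np.interp(tt,L['tm'],L['fz']) if fz else 0*tt\n    for a,b,q in zip(u,du,c):")
s=s.replace("-m*9810*.018;","-m*9810*.018-18*q*KZ;").replace("G=133.;","G=133.;KZ=1.;")
s=s.replace('L["s"].append(float(s));','L["s"].append(float(s));L["fz"].append(float(st["force"][2]));')
s=s.replace('L["u"],p[0])','L["u"],p[0],fz=1)').replace('sim(L["t"],L["u"],m)','sim(L["t"],L["u"],m,fz=1)')
open("step.py","w").write(s)
t=s.split("L=json")[0].replace("from rig import *","")
exec(t);
for KZ in(0,.5,1,1.5):
    f=lambda p:np.interp(L["tm"],*sim(L["t"],L["u"],p[0],fz=1)[:2])-L["s"]
    r=min(((f([m])**2).sum(),m) for m in np.arange(2.8,7,.1));print(KZ,r,f([r[1]]).round(1))
```

```text
0 (np.float64(147.2870158462083), np.float64(4.000000000000001)) [ -0.   -0.   -2.1 -11.6   3.1]
0.5 (np.float64(46.33685029461798), np.float64(4.000000000000001)) [-0.  -0.  -1.3 -6.6  0.9]
1 (np.float64(9.409195190441483), np.float64(4.100000000000001)) [-0.  -0.   0.7 -0.4 -3. ]
1.5 (np.float64(87.54243972598928), np.float64(4.200000000000001)) [-0.  -0.   3.6  7.3 -4.5]
```

```bash
python3 -m handwheel '[[[0.15,2.99,0.15,0,0,0,-1],[0.15,2.99,0.15,0,0,0,-1],[0.15,2.99,0.15,0,0,0,-1],[0.15,2.99,0.15,0,0,0,-1]]]'; python3 step.py 3 3 3 3
```

```text
time_s: 9.1
eef_pos: [476.4, -103.1, 106.7]
ee_rot: [-0.0, 0.047, 0.999, 0.0]
force: [0.4, -1.1, -11.5]
grip_width: 0.376
grip_force: 60.5
t 9.10 u 176.9 side 29.1 0.99 scene 30.7 0.99 F [  0.4  -1.1 -11.5] grip 61 perp 0.3
m 4.052 v 39.3 lead_eq 119.3 resid [-0.  -0.   1.   0.9 -1.   0.2]
plan du per row [ 3.   3.   3.1  2.9  2.6  2.1  1.4  0.7  0.1 -0.1] (4 rows each)
pred s [ 30.  53.  80. 104. 122. 133. 136. 135. 133. 133. 133. 133. 133. 133.
 133. 133.]
```

```bash
python3 -m handwheel '[[[0.27,2.99,0,0,0,0,-1],[0.27,2.99,0,0,0,0,-1],[0.27,2.99,0,0,0,0,-1],[0.27,2.99,0,0,0,0,-1]]]'; python3 step.py 3 3 3 3
```

```text
time_s: 9.7
eef_pos: [477.5, -91.3, 107.4]
ee_rot: [-0.0, 0.046, 0.999, 0.0]
force: [0.9, -0.9, -12.3]
grip_width: 0.374
grip_force: 60.6
t 9.70 u 188.8 side 65.7 0.98 scene 69.4 0.99 F [  0.9  -0.9 -12.3] grip 61 perp 0.4
m 4.054 v 78.2 lead_eq 119.3 resid [-0.   1.   0.9 -1.1  0.2  0.2]
plan du per row [ 3.8  3.8  3.6  3.   2.   0.9 -0.  -0.6 -0.6 -0. ] (4 rows each)
pred s [ 67. 103. 130. 143. 145. 141. 136. 133. 133. 133. 133. 133. 133. 133.
 133. 133.]
```

```bash
python3 -m handwheel '[[[0.05,0.5,-0.2,0,0,0,-1],[0.05,0.5,-0.2,0,0,0,-1],[0.05,0.5,-0.2,0,0,0,-1],[0.05,0.5,-0.2,0,0,0,-1]]]'; python3 step.py 0.5 0.5 0.5 0.5
```

```text
time_s: 10.3
eef_pos: [477.8, -89.8, 108.0]
ee_rot: [0.0, 0.046, 0.999, -0.0]
force: [-8.3, -0.1, 10.0]
grip_width: 0.374
grip_force: 63.0
t 10.30 u 190.3 side 111.0 0.98 scene 113.0 0.99 F [-8.3 -0.1 10. ] grip 63 perp 0.5
m 4.049 v 52.3 lead_eq 119.2 resid [ 1.1  1.  -0.9  0.4  0.3 -0.8]
plan du per row [ 5.3  4.6  3.3  1.9  0.6 -0.2 -0.4 -0.1  0.3  0.2] (4 rows each)
pred s [112. 128. 131. 127. 124. 124. 127. 130. 132. 133. 133. 133. 133. 133.
 133. 133.]
```

```bash
python3 -m handwheel '[[[0.3,4.98,0.15,0,0,0,-1],[0.3,4.98,0.15,0,0,0,-1],[0.3,4.98,0.15,0,0,0,-1],[0.3,4.98,0.15,0,0,0,-1]]]'; python3 step.py 5 5 5 5
```

```text
time_s: 10.9
eef_pos: [479.6, -69.7, 108.3]
ee_rot: [0.001, 0.046, 0.999, -0.0]
force: [-2.2, -0.3, 5.5]
grip_width: 0.375
grip_force: 62.5
t 10.90 u 210.4 side 122.1 0.98 scene 121.5 0.99 F [-2.2 -0.3  5.5] grip 63 perp 0.5
m 4.051 v -5.0 lead_eq 119.2 resid [ 1.  -1.   0.3  0.3 -0.9  0.7]
plan du per row [ 3.3  2.6  1.5  0.5 -0.1 -0.1  0.4  1.   1.1  0.3] (4 rows each)
pred s [122. 116. 107. 103. 106. 113. 121. 128. 132. 133. 133. 133. 133. 133.
 133. 133.]
```

```bash
python3 -m handwheel '[[[0.75,7.97,0.06,0,0,0,-1],[0.75,7.97,0.06,0,0,0,-1],[0.75,7.97,0.06,0,0,0,-1],[0.75,7.97,0.06,0,0,0,-1]]]'; python3 step.py 8 8 8 8
```

```text
time_s: 11.5
eef_pos: [482.6, -37.5, 108.0]
ee_rot: [0.001, 0.046, 0.999, -0.0]
force: [-2.0, -0.5, 5.0]
grip_width: 0.375
grip_force: 62.3
t 11.50 u 242.8 side 109.2 0.98 scene 107.5 0.99 F [-2.  -0.5  5. ] grip 62 perp 0.5
m 4.055 v -23.1 lead_eq 119.4 resid [-1.2  0.1  0.1 -1.1  0.6  2.7]
plan du per row [-0.2 -0.2 -0.1  0.1  0.4  0.6  0.7  0.7  0.4  0. ] (4 rows each)
pred s [110. 103. 104. 110. 118. 126. 131. 133. 133. 133. 133. 133. 133. 133.
 133. 133.]
```

```bash
python3 -m handwheel '[[[0,0,0.04,0,0,0,-1],[0,0,0.03,0,0,0,-1],[0,0,0.03,0,0,0,-1],[0,0,0.03,0,0,0,-1]]]'; python3 step.py 0 0 0 0
```

```text
time_s: 12.1
eef_pos: [482.5, -37.9, 107.8]
ee_rot: [0.001, 0.047, 0.999, -0.0]
force: [2.6, -0.9, 4.2]
grip_width: 0.373
grip_force: 62.4
t 12.10 u 242.3 side 95.6 0.98 scene 94.6 0.99 F [ 2.6 -0.9  4.2] grip 62 perp 0.5
m 4.062 v -15.0 lead_eq 119.6 resid [-0.1 -0.1 -1.3  0.4  2.7  4.3]
plan du per row [-0.5 -0.3 -0.1  0.3  0.6  0.8  0.8  0.6  0.3 -0. ] (4 rows each)
pred s [ 97.  96. 102. 113. 124. 132. 135. 134. 133. 133. 133. 133. 133. 133.
 133. 133.]
```

```bash
python3 -m handwheel '[[[0,-0.3,0.06,0,0,0,-1],[0,-0.3,0.06,0,0,0,-1],[0,-0.3,0.06,0,0,0,-1],[0,-0.3,0.06,0,0,0,-1]]]'; python3 step.py -0.3 -0.3 -0.3 -0.3
```

```text
time_s: 12.7
eef_pos: [482.3, -39.0, 107.8]
ee_rot: [0.0, 0.047, 0.999, -0.0]
force: [5.1, -0.8, 2.2]
grip_width: 0.373
grip_force: 62.2
t 12.70 u 241.2 side 92.7 0.98 scene 92.9 0.99 F [ 5.1 -0.8  2.2] grip 62 perp 0.4
m 4.072 v 1.7 lead_eq 119.8 resid [-0.5 -1.6  0.2  2.5  4.2  3.1]
plan du per row [-0.3 -0.1  0.2  0.5  0.8  0.8  0.6  0.4  0.1 -0. ] (4 rows each)
pred s [ 94. 100. 110. 122. 132. 136. 136. 135. 133. 133. 133. 133. 133. 133.
 133. 133.]
```

```bash
python3 -m handwheel '[[[0.05,-0.2,0.05,0,0,0,-1],[0.05,-0.2,0.05,0,0,0,-1],[0.05,-0.2,0.05,0,0,0,-1],[0.05,-0.2,0.05,0,0,0,-1]]]'; python3 step.py -0.2 -0.2 -0.2 -0.2
```

```text
time_s: 13.3
eef_pos: [482.2, -39.7, 107.9]
ee_rot: [0.0, 0.046, 0.999, -0.0]
force: [4.9, -2.1, 1.3]
grip_width: 0.374
grip_force: 62.0
t 13.30 u 240.5 side 100.6 0.98 scene 101.5 0.99 F [ 4.9 -2.1  1.3] grip 62 perp 0.4
m 4.072 v 14.2 lead_eq 119.8 resid [-1.6  0.2  2.5  4.2  3.1  0.1]
plan du per row [ 0.3  0.4  0.5  0.6  0.6  0.5  0.3  0.1 -0.  -0. ] (4 rows each)
pred s [101. 111. 122. 132. 138. 139. 137. 135. 133. 133. 133. 133. 133. 133.
 133. 133.]
```

```bash
python3 -m handwheel '[[[-0.05,-1.25,0.05,0,0,0,-1],[-0.05,-1.25,0.05,0,0,0,-1],[-0.05,-1.25,0.05,0,0,0,-1],[-0.05,-1.25,0.05,0,0,0,-1]]]'; python3 step.py -1.25 -1.25 -1.25 -1.25
```

```text
time_s: 13.9
eef_pos: [481.8, -44.8, 108.1]
ee_rot: [-0.0, 0.047, 0.999, 0.0]
force: [3.9, 0.0, 1.5]
grip_width: 0.376
grip_force: 62.0
t 13.90 u 235.5 side 113.5 0.98 scene 114.1 0.99 F [3.9 0.  1.5] grip 62 perp 0.4
m 4.060 v 16.9 lead_eq 119.5 resid [ 0.5  2.7  4.4  3.3  0.5 -2.3]
plan du per row [ 1.2  1.1  0.8  0.6  0.4  0.2  0.1 -0.  -0.1 -0. ] (4 rows each)
pred s [113. 121. 127. 131. 133. 133. 133. 133. 133. 133. 133. 133. 133. 133.
 133. 133.]
```

```bash
python3 -m handwheel '[[[0.1,0.7,0.05,0,0,0,-1],[0.1,0.7,0.05,0,0,0,-1],[0.1,0.7,0.05,0,0,0,-1],[0.1,0.7,0.05,0,0,0,-1]]]'; python3 step.py 0.7 0.7 0.7 0.7
```

```text
time_s: 14.5
eef_pos: [482.1, -41.8, 108.3]
ee_rot: [-0.0, 0.046, 0.999, 0.0]
force: [1.1, -0.5, 1.8]
grip_width: 0.379
grip_force: 62.0
t 14.50 u 238.5 side 122.5 0.97 scene 122.7 0.99 F [ 1.1 -0.5  1.8] grip 62 perp 0.4
m 4.048 v 9.8 lead_eq 119.1 resid [ 2.8  4.5  3.6  0.9 -1.8 -2.6]
plan du per row [ 0.9  0.9  0.8  0.6  0.4  0.1 -0.1 -0.2 -0.1  0. ] (4 rows each)
pred s [121. 125. 127. 127. 128. 128. 130. 132. 133. 133. 133. 133. 133. 133.
 133. 133.]
```

```bash
python3 -m handwheel '[[[0.15,1.5,0.05,0,0,0,-1],[0.15,1.5,0.05,0,0,0,-1],[0.15,1.5,0.05,0,0,0,-1],[0.15,1.5,0.05,0,0,0,-1]]]'; python3 step.py 1.5 1.5 1.5 1.5
```

```text
time_s: 15.1
eef_pos: [482.7, -35.7, 108.4]
ee_rot: [-0.0, 0.046, 0.999, 0.0]
force: [0.1, -0.9, -1.0]
grip_width: 0.374
grip_force: 61.8
t 15.10 u 244.6 side 125.2 0.98 scene 124.9 0.99 F [ 0.1 -0.9 -1. ] grip 62 perp 0.5
m 4.045 v 5.5 lead_eq 119.0 resid [ 4.5  3.6  1.  -1.7 -2.4 -1.1]
plan du per row [ 0.6  0.6  0.5  0.4  0.2  0.  -0.1 -0.2 -0.2 -0. ] (4 rows each)
pred s [125. 127. 128. 129. 130. 131. 132. 133. 133. 133. 133. 133. 133. 133.
 133. 133.]
```

```bash
python3 -m handwheel '[[[0.09,1,0.02,0,0,0,-1],[0.09,1,0.02,0,0,0,-1],[0.09,1,0.02,0,0,0,-1],[0.09,1,0.02,0,0,0,-1]]]'; python3 step.py 1 1 1 1
python3 - <<'E'
import pickle,cv2,numpy as np
c=pickle.load(open("pics/last.pkl","rb"))
a=cv2.resize(c["side"]["image"][160:220,235:345,::-1],(770,420),interpolation=2);cv2.imwrite("pics/s9.png",a)
E
```

```text
time_s: 15.7
eef_pos: [483.0, -31.8, 108.4]
ee_rot: [-0.0, 0.046, 0.999, 0.0]
force: [-0.9, -0.5, -4.7]
grip_width: 0.37
grip_force: 61.6
t 15.70 u 248.5 side 127.0 0.98 scene 127.1 0.99 F [-0.9 -0.5 -4.7] grip 62 perp 0.5
m 4.048 v 10.9 lead_eq 119.1 resid [ 3.6  0.9 -1.8 -2.6 -1.2  1.5]
plan du per row [0.1 0.1 0.1 0.1 0.1 0.1 0.1 0.1 0.1 0. ] (4 rows each)
pred s [128. 132. 135. 134. 134. 133. 133. 133. 133. 133. 133. 133. 133. 133.
 133. 133.]
```

View pics/s9.png

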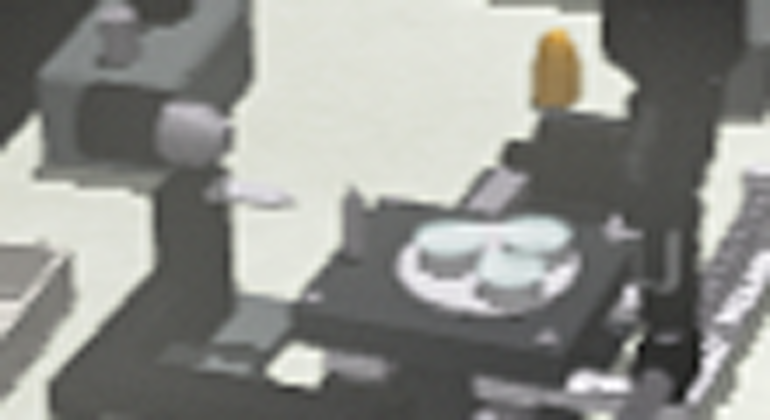

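```bash
python3 -m handwheel '[[[0.05,0.5,-0.02,0,0,0,-1],[0.05,0.5,-0.02,0,0,0,-1],[0.05,0.5,-0.02,0,0,0,-1],[0.05,0.5,-0.02,0,0,0,-1]]]'; python3 step.py 0.5 0.5 0.5 0.5
python3 - <<'E'
import pickle,cv2,numpy as np
c=pickle.load(open("pics/last.pkl","rb"))["side"]
Rm=cv2.Rodrigues(c["rvec"])[0];o=-Rm.T@c["tvec"]
def bk(u,v,z):
    d=Rm.T@[(u-c["cx"])/c["fx"],(v-c["cy"])/c["fy"],1];return o+d*(z-o[2])/d[2]
e=np.array([.09,.996,0]);K=np.array([460.2,-279.2,0])
for n,u,v,z in(("tip",276.2,187.7,106),("pin@127",285.3,186.9,117.3),("pin0",220+344.5/4.5-.5,150+110.5/4.5-.5,115)):
    P=bk(u,v,z);print(n,P.round(1),((P-K)@e-80).round(1))
E
```

```text
time_s: 16.3
eef_pos: [483.3, -29.8, 108.6]
ee_rot: [-0.0, 0.046, 0.999, 0.0]
force: [-3.3, -0.6, -3.8]
grip_width: 0.373
grip_force: 61.5
t 16.30 u 250.5 side 134.5 0.98 scene 134.9 0.99 F [-3.3 -0.6 -3.8] grip 62 perp 0.6
m 4.051 v 16.1 lead_eq 119.2 resid [ 0.8 -2.  -2.7 -1.3  1.4  2.5]
plan du per row [ 0.2  0.2  0.2  0.1  0.  -0.  -0.1 -0.1 -0.1 -0. ] (4 rows each)
pred s [136. 142. 143. 141. 138. 135. 133. 133. 133. 133. 133. 133. 133. 133.
 133. 133.]
tip [710.2 -86.3 106. ] 134.7
pin@127 [670.8 -80.7 117.3] 136.6
pin0 [ 661.4 -204.6  115. ] 12.4
```

```bash
python3 -m handwheel '[[[-0.3,-3,-0.06,0,0,0,-1],[-0.3,-3,-0.06,0,0,0,-1],[-0.1,-2,-0.03,0,0,0,-1],[0,0,0,0,0,0,-1]]]'; python3 step.py -3 -3 -2 0
```

```text
time_s: 16.9
eef_pos: [482.6, -38.2, 108.6]
ee_rot: [-0.0, 0.047, 0.999, -0.0]
force: [-5.6, 0.3, 0.2]
grip_width: 0.375
grip_force: 61.8
t 16.90 u 242.1 side 141.9 0.97 scene 141.5 0.99 F [-5.6  0.3  0.2] grip 62 perp 0.6
m 4.053 v 2.9 lead_eq 119.3 resid [-2.1 -2.8 -1.4  1.3  2.4  1.8]
plan du per row [ 1.   0.9  0.6  0.3  0.1 -0.1 -0.2 -0.1 -0.   0. ] (4 rows each)
pred s [143. 141. 135. 130. 127. 127. 129. 131. 133. 133. 133. 133. 133. 133.
 133. 133.]
```

```bash
python3 - <<'E'
s=open("step.py").read()
i=s.index("if s>4:")
s=s[:i]+'''m=4.05;le=m*9810*.018/6;n=6
tw=L["tm"][-n:];ks=[k for k,x in enumerate(L["t"]) if x>=tw[0]-1e-6];T0=[L["t"][k] for k in ks];U0=[L["u"][k] for k in ks]
def sm(p):return sim(T0,np.array(U0)+p[2],m,p[0],p[1],fz=1)
f=lambda p:np.r_[np.interp(tw,*sm(p)[:2])-L["s"][-n:],.15*p[2]]
p=least_squares(f,[L["s"][-n],0,0],diff_step=1e-3,x_scale=[10,10,5]).x
_,S,V=sm(p);ss,v,b=S[-1],V[-1],p[2];le-=b
print("s %.1f v %.1f bias %.1f hold u %.1f resid"%(ss,v,b,G+le),f(p)[:-1].round(1))
H=np.linspace(0,3,7)
def pl(x):return np.r_[H,6],np.r_[u,u+np.cumsum(x),u+sum(x)]
def run(x):
    T,U=pl(x);return (U,)+sim(T,U+b,m,ss,v,.02)
def cost(x):
    U,tt,S,V=run(x);k=tt>2
    return np.r_[(S[k]-G)*.2,V[k]*.2,.1*np.diff(np.r_[x,0]),.5*(U[-1]-G-le)]
x=least_squares(cost,np.full(6,(G+le-u)/6),bounds=(-40,40),diff_step=1e-3,x_scale=10).x
U,tt,S,V=run(x)
print("plan du per row",(x/4).round(2),"(4 rows each)");print("pred s",S[::25].round(0)[:12])
'''
s=s.replace("st=sense()","RO=len(sys.argv)>1 and sys.argv[1]=='r'\nst=sense()").replace("du=[float(x) for x in sys.argv[1:]]","du=[float(x) for x in sys.argv[1:]]")
open("step.py","w").write(s)
E
sed -i '/^RO=/d' step.py
python3 step.py
```

```text
t 17.00 u 242.1 side 142.0 0.97 scene 141.5 0.98 F [-5.7  0.8 -0.5] grip 62 perp 0.6
s 142.0 v 0.9 bias 0.3 hold u 251.9 resid [ 0.2 -0.4  0.2  0.1 -0.2  0. ]
plan du per row [ 1.89  1.14  0.21 -0.36 -0.35 -0.1 ] (4 rows each)
pred s [142. 140. 136. 133. 133. 133. 133. 133. 133. 133. 133. 133.]
```

Excellent fit; I'll follow the plan.

```bash
python3 -m handwheel '[[[0.1,1.9,0,0,0,0,-1],[0.1,1.9,0,0,0,0,-1],[0.1,1.9,0,0,0,0,-1],[0.1,1.9,0,0,0,0,-1]]]'; python3 step.py 1.9 1.9 1.9 1.9
```

```text
time_s: 17.6
eef_pos: [483.3, -30.3, 108.6]
ee_rot: [0.0, 0.046, 0.999, -0.0]
force: [-3.9, -0.9, -0.0]
grip_width: 0.374
grip_force: 61.8
t 17.60 u 250.0 side 138.3 0.98 scene 137.7 0.99 F [-3.9 -0.9 -0. ] grip 62 perp 0.6
s 138.8 v -7.7 bias -0.1 hold u 252.3 resid [-0.4  0.4  0.2 -0.5 -0.4  0.6]
plan du per row [ 1.18  0.47 -0.22 -0.52 -0.29 -0.05] (4 rows each)
pred s [139. 135. 132. 133. 133. 133. 133. 133. 133. 133. 133. 133.]
```

```bash
python3 -m handwheel '[[[0.1,1.2,0,0,0,0,-1],[0.1,1.2,0,0,0,0,-1],[0.1,1.2,0,0,0,0,-1],[0.1,1.2,0,0,0,0,-1]]]'; python3 step.py 1.2 1.2 1.2 1.2
```

```text
time_s: 18.2
eef_pos: [483.7, -25.5, 108.5]
ee_rot: [0.0, 0.046, 0.999, -0.0]
force: [-3.2, -0.7, 0.5]
grip_width: 0.375
grip_force: 61.8
t 18.20 u 254.9 side 133.1 0.98 scene 132.6 0.99 F [-3.2 -0.7  0.5] grip 62 perp 0.6
s 132.9 v -8.4 bias -1.0 hold u 253.2 resid [-0.1  0.3 -0.3 -0.2  0.3 -0.1]
plan du per row [ 0.64 -0.03 -0.61 -0.51 -0.01  0.1 ] (4 rows each)
pred s [133. 130. 131. 132. 133. 133. 133. 133. 133. 133. 133. 133.]
```

```bash
python3 -m handwheel '[[[0.1,1.5,0,0,0,0,-1],[0.1,1.5,0,0,0,0,-1],[0,0,0,0,0,0,-1],[0,0,0,0,0,0,-1]]]'; python3 step.py 1.5 1.5 0 0
```

```text
time_s: 18.8
eef_pos: [484.0, -22.6, 108.5]
ee_rot: [0.0, 0.047, 0.999, -0.0]
force: [-1.3, -0.2, -1.3]
grip_width: 0.376
grip_force: 61.8
t 18.80 u 257.8 side 131.3 0.97 scene 131.0 0.99 F [-1.3 -0.2 -1.3] grip 62 perp 0.6
s 131.0 v 1.0 bias -0.7 hold u 252.9 resid [ 0.3 -0.4 -0.3  0.4  0.3 -0.3]
plan du per row [-0.6  -0.42 -0.21 -0.05  0.02  0.02] (4 rows each)
pred s [131. 132. 133. 133. 133. 133. 133. 133. 133. 133. 133. 133.]
```

```bash
python3 -m handwheel '[[[-0.1,-1,0,0,0,0,-1],[-0.1,-1,0,0,0,0,-1],[-0.1,-1,0,0,0,0,-1],[0,-0.5,0,0,0,0,-1]]]'; python3 step.py -1 -1 -1 -0.5
```

```text
time_s: 19.4
eef_pos: [483.6, -26.1, 108.5]
ee_rot: [0.0, 0.047, 0.999, -0.0]
force: [-0.7, -0.3, -0.5]
grip_width: 0.371
grip_force: 61.8
t 19.40 u 254.2 side 133.9 0.98 scene 133.7 0.99 F [-0.7 -0.3 -0.5] grip 62 perp 0.5
s 133.9 v 4.8 bias 0.4 hold u 251.8 resid [ 0.1 -0.1 -0.  -0.   0.1 -0.1]
plan du per row [-1.14 -0.41  0.38  0.51  0.1  -0.05] (4 rows each)
pred s [134. 135. 135. 134. 133. 133. 133. 133. 133. 133. 133. 133.]
```

```bash
python3 -m handwheel '[[[-0.1,-2,0,0,0,0,-1],[-0.1,-2,0,0,0,0,-1],[0,-0.5,0,0,0,0,-1],[0,0,0,0,0,0,-1]]]'; python3 step.py -2 -2 -0.5 0
```

```text
time_s: 20.0
eef_pos: [483.2, -30.6, 108.5]
ee_rot: [-0.0, 0.046, 0.999, -0.0]
force: [-1.6, 0.0, 1.4]
grip_width: 0.372
grip_force: 61.8
t 20.00 u 249.8 side 135.7 0.98 scene 135.4 0.99 F [-1.6  0.   1.4] grip 62 perp 0.6
s 135.6 v -0.9 bias 0.7 hold u 251.5 resid [ 0.1 -0.1 -0.1  0.1  0.1 -0.2]
plan du per row [-0.15  0.01  0.18  0.24  0.14  0.02] (4 rows each)
pred s [136. 135. 134. 133. 133. 133. 133. 133. 133. 133. 133. 133.]
```

```bash
python3 -m handwheel '[[[0.02,0.3,0,0,0,0,-1],[0.02,0.4,0,0,0,0,-1],[0.02,0.4,0,0,0,0,-1],[0.02,0.4,0,0,0,0,-1]]]'; python3 step.py 0.3 0.4 0.4 0.4
```

```text
time_s: 20.6
eef_pos: [483.4, -29.0, 108.5]
ee_rot: [-0.0, 0.046, 0.999, -0.0]
force: [-1.8, -0.2, 2.8]
grip_width: 0.377
grip_force: 61.8
t 20.60 u 251.4 side 133.0 0.98 scene 132.5 0.99 F [-1.8 -0.2  2.8] grip 62 perp 0.6
s 133.3 v -5.7 bias 0.5 hold u 251.7 resid [-0.1 -0.   0.2 -0.  -0.4  0.4]
plan du per row [ 0.7   0.27 -0.26 -0.43 -0.19 -0.01] (4 rows each)
pred s [133. 131. 132. 132. 133. 133. 133. 133. 133. 133. 133. 133.]
```

```bash
python3 -m handwheel '[[[0.1,1.8,0.03,0,0,0,-1],[0.1,1.2,0.03,0,0,0,-1],[0,0,0.02,0,0,0,-1],[0,0,0,0,0,0,-1]]]'; python3 step.py 1.8 1.2 0 0
```

```text
time_s: 21.2
eef_pos: [483.6, -26.0, 108.4]
ee_rot: [0.0, 0.046, 0.999, 0.0]
force: [-2.3, -1.3, -0.4]
grip_width: 0.371
grip_force: 61.8
t 21.20 u 254.3 side 129.0 0.97 scene 128.6 0.99 F [-2.3 -1.3 -0.4] grip 62 perp 0.6
s 129.5 v -2.6 bias -0.1 hold u 252.3 resid [-0.4  0.4  0.2 -0.6 -0.1  0.5]
plan du per row [ 0.18 -0.12 -0.33 -0.26 -0.03  0.04] (4 rows each)
pred s [129. 130. 131. 132. 133. 133. 133. 133. 133. 133. 133. 133.]
```

```bash
python3 -m handwheel '[[[0.02,0.5,0,0,0,0,-1],[0,0.2,0,0,0,0,-1],[0,0,0,0,0,0,-1],[0,-0.3,0,0,0,0,-1]]]'; python3 step.py 0.5 0.2 0 -0.3
```

```text
time_s: 21.8
eef_pos: [483.7, -25.6, 108.5]
ee_rot: [0.0, 0.046, 0.999, 0.0]
force: [0.4, -1.7, -3.6]
grip_width: 0.377
grip_force: 61.8
t 21.80 u 254.7 side 130.1 0.98 scene 130.2 0.99 F [ 0.4 -1.7 -3.6] grip 62 perp 0.5
s 130.1 v 6.3 bias -0.5 hold u 252.7 resid [-0.1  0.3 -0.2  0.   0.2 -0.1]
plan du per row [-0.93 -0.43  0.12  0.42  0.27  0.05] (4 rows each)
pred s [130. 133. 134. 133. 133. 133. 133. 133. 133. 133. 133. 133.]
```

```bash
python3 -m handwheel '[[[-0.1,-1.5,-0.02,0,0,0,-1],[-0.1,-1.5,-0.02,0,0,0,-1],[0,-1,0,0,0,0,-1],[0,0,0,0,0,0,-1]]]'; python3 step.py -1.5 -1.5 -1 0
```

```text
time_s: 22.4
eef_pos: [483.3, -29.7, 108.6]
ee_rot: [-0.0, 0.046, 0.999, 0.0]
force: [-2.9, -1.0, -0.3]
grip_width: 0.371
grip_force: 61.8
t 22.40 u 250.7 side 135.8 0.98 scene 135.8 0.99 F [-2.9 -1.  -0.3] grip 62 perp 0.5
s 135.3 v 7.3 bias -0.3 hold u 252.5 resid [ 0.3 -0.4 -0.   0.4  0.2 -0.5]
plan du per row [-0.57  0.16  0.69  0.45 -0.12 -0.16] (4 rows each)
pred s [135. 137. 136. 134. 133. 133. 133. 133. 133. 133. 133. 133.]
```

```bash
python3 -m handwheel '[[[-0.2,-3,0,0,0,0,-1],[-0.1,-1,0,0,0,0,-1],[0,0,0,0,0,0,-1],[0.1,2,0,0,0,0,-1]]]'; python3 step.py -3 -1 0 2
```

```text
time_s: 23.0
eef_pos: [483.2, -31.6, 108.5]
ee_rot: [-0.0, 0.047, 0.999, -0.0]
force: [-3.7, -1.2, 1.8]
grip_width: 0.376
grip_force: 61.9
t 23.00 u 248.7 side 137.2 0.98 scene 137.0 0.99 F [-3.7 -1.2  1.8] grip 62 perp 0.6
s 137.2 v -2.7 bias 0.2 hold u 252.0 resid [ 0.1 -0.1  0.1  0.1 -0.2  0.1]
plan du per row [ 0.51  0.32  0.1  -0.04 -0.06 -0.02] (4 rows each)
pred s [137. 135. 134. 133. 133. 133. 133. 133. 133. 133. 133. 133.]
```

```bash
python3 -m handwheel '[[[0.2,2.5,0.01,0,0,0,-1],[0.1,2,0.01,0,0,0,-1],[0.1,1,0.01,0,0,0,-1],[0,0.5,0,0,0,0,-1]]]'; python3 step.py 2.5 2 1 0.5
```

```text
time_s: 23.6
eef_pos: [483.7, -25.6, 108.5]
ee_rot: [0.0, 0.046, 0.999, -0.0]
force: [-2.9, -1.5, -0.0]
grip_width: 0.379
grip_force: 61.9
t 23.60 u 254.8 side 133.2 0.98 scene 132.8 0.99 F [-2.9 -1.5 -0. ] grip 62 perp 0.6
s 133.9 v -3.6 bias -0.3 hold u 252.5 resid [-0.3  0.3  0.3 -0.4 -0.6  0.7]
plan du per row [-0.31 -0.22 -0.1  -0.    0.03  0.02] (4 rows each)
pred s [134. 133. 133. 133. 133. 133. 133. 133. 133. 133. 133. 133.]
```

```bash
python3 -m handwheel '[[[0.1,1.5,0,0,0,0,-1],[0,0,0,0,0,0,-1],[0,-0.5,0,0,0,0,-1],[-0.1,-1.5,0,0,0,0,-1]]]'; python3 step.py 1.5 0 -0.5 -1.5
```

```text
time_s: 24.2
eef_pos: [483.6, -26.2, 108.5]
ee_rot: [-0.0, 0.046, 0.999, 0.0]
force: [-1.9, -0.2, -1.9]
grip_width: 0.371
grip_force: 61.9
t 24.20 u 254.2 side 131.5 0.97 scene 131.0 0.99 F [-1.9 -0.2 -1.9] grip 62 perp 0.6
s 132.0 v 1.3 bias -1.5 hold u 253.6 resid [-0.6  0.6  0.2 -0.6 -0.2  0.5]
plan du per row [ 0.29  0.11 -0.1  -0.23 -0.16 -0.04] (4 rows each)
pred s [132. 132. 133. 133. 133. 133. 133. 133. 133. 133. 133. 133.]
```

```bash
python3 -m handwheel '[[[0,-0.5,-0.01,0,0,0,-1],[0,-0.5,-0.01,0,0,0,-1],[0,-0.5,0,0,0,0,-1],[0,-0.5,0,0,0,0,-1]]]'; python3 step.py -0.5 -0.5 -0.5 -0.5
```

```text
time_s: 24.8
eef_pos: [483.4, -28.1, 108.5]
ee_rot: [-0.0, 0.046, 0.999, 0.0]
force: [-3.3, 0.2, 0.8]
grip_width: 0.371
grip_force: 61.9
t 24.80 u 252.2 side 132.1 0.98 scene 132.0 0.99 F [-3.3  0.2  0.8] grip 62 perp 0.6
s 132.1 v -0.3 bias -2.1 hold u 254.3 resid [-0.1  0.2 -0.2 -0.   0.1 -0. ]
plan du per row [ 0.74  0.44 -0.02 -0.33 -0.25 -0.07] (4 rows each)
pred s [132. 132. 132. 133. 133. 133. 133. 133. 133. 133. 133. 133.]
```

```bash
python3 -m handwheel '[[[0.05,0.5,0,0,0,0,-1],[0.05,0.5,0,0,0,0,-1],[0,0,0,0,0,0,-1],[0,0,0,0,0,0,-1]]]'; python3 step.py 0.5 0.5 0 0
```

```text
time_s: 25.4
eef_pos: [483.6, -27.1, 108.5]
ee_rot: [-0.0, 0.046, 0.999, 0.0]
force: [-5.0, 0.0, 1.3]
grip_width: 0.37
grip_force: 61.9
t 25.40 u 253.3 side 132.3 0.98 scene 132.1 0.99 F [-5.   0.   1.3] grip 62 perp 0.6
s 131.9 v -0.8 bias -2.0 hold u 254.2 resid [ 0.2 -0.2  0.   0.3  0.2 -0.4]
plan du per row [ 0.62  0.33 -0.1  -0.35 -0.24 -0.05] (4 rows each)
pred s [132. 132. 132. 133. 133. 133. 133. 133. 133. 133. 133. 133.]
```

```bash
python3 -m handwheel '[[[0,0.4,0,0,0,0,-1],[0,0,0,0,0,0,-1],[0,0,0,0,0,0,-1],[0,0,0,0,0,0,-1]]]'; python3 step.py 0.4 0 0 0
```

```text
time_s: 26.0
eef_pos: [483.6, -26.7, 108.5]
ee_rot: [-0.0, 0.046, 0.999, 0.0]
force: [-4.7, -0.4, 1.1]
grip_width: 0.373
grip_force: 61.9
t 26.00 u 253.7 side 132.3 0.98 scene 132.1 0.99 F [-4.7 -0.4  1.1] grip 62 perp 0.6
s 132.0 v -0.4 bias -1.0 hold u 253.2 resid [ 0.2 -0.2  0.1  0.4 -0.  -0.3]
plan du per row [ 0.38  0.16 -0.13 -0.29 -0.2  -0.05] (4 rows each)
pred s [132. 132. 132. 133. 133. 133. 133. 133. 133. 133. 133. 133.]
```

```bash
python3 -m handwheel '[[[0,0,0,0,0,0,-1],[0,0,0,0,0,0,-1],[0,0,0,0,0,0,-1],[0,0,0,0,0,0,-1],[0,0,0,0,0,0,-1],[0,0,0,0,0,0,-1]]]'; python3 step.py 0 0 0 0 0 0
python3 - <<'E'
import pickle,cv2,numpy as np
c=pickle.load(open("pics/last.pkl","rb"))
a=cv2.resize(c["side"]["image"][165:215,245:325,::-1],(480,300),interpolation=2);b=cv2.resize(c["scene"]["image"][200:270,280:400,::-1],(480,280),interpolation=2)
cv2.imwrite("pics/s10.png",np.vstack([a,b]))
E
```

```text
time_s: 26.85
eef_pos: [483.6, -26.7, 108.5]
ee_rot: [-0.0, 0.046, 0.999, 0.0]
force: [-5.7, -0.7, 0.5]
grip_width: 0.381
grip_force: 61.9
t 26.85 u 253.7 side 132.3 0.98 scene 132.1 0.99 F [-5.7 -0.7  0.5] grip 62 perp 0.6
s 132.2 v 0.1 bias -0.1 hold u 252.3 resid [ 0.1 -0.2  0.3  0.1 -0.1 -0.2]
plan du per row [ 0.19  0.04 -0.14 -0.23 -0.15 -0.04] (4 rows each)
pred s [132. 132. 133. 133. 133. 133. 133. 133. 133. 133. 133. 133.]
```

View pics/s10.png

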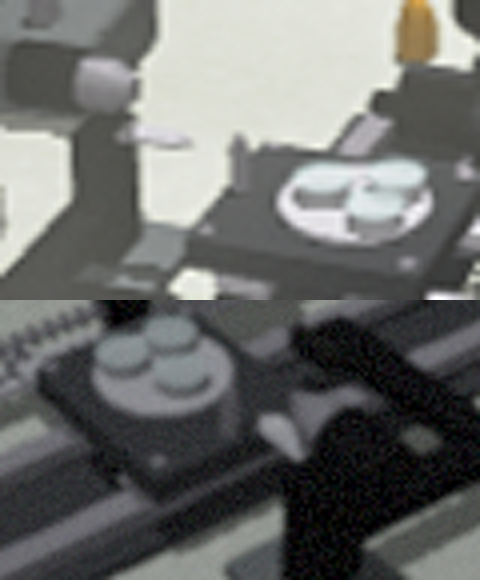

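```bash
python3 - <<'E'
from fit import *
e=np.array([.091,.996,0])
def tri(a,b,z):
    f=lambda P:np.concatenate([proj("scene",P)[0]-a,proj("side",P)[0]-b,[(P[2]-z)/2]])
    r=least_squares(f,[680,-100,100]);print(r.x.round(1),r.fun.round(2),(r.x@e).round(1));return r.x
p=tri((336.6,223),(284.4,187.2),117.4);t=tri((345.1,229),(276.3,188.2),106);print("pin-tip",((p-t)@e).round(1))
p0=tri(S(318,203),D(344,110),115)
E
python3 -m handwheel '[[[0,0,0,0,0,0,-1],[0,0,0,0,0,0,-1],[0,0,0,0,0,0,-1],[0,0,0,0,0,0,-1],[0,0,0,0,0,0,-1],[0,0,0,0,0,0,-1]]]'; python3 step.py 0 0 0 0 0 0
```

```text
[682.4 -94.1 114.5] [-0.26 -1.22 -0.93 -1.54 -1.45] -31.6
[711.1 -88.8 105.1] [ 0.04 -0.33 -0.12 -0.61 -0.47] -23.7
pin-tip -7.9
[ 669.9 -220.9  112.6] [-0.26 -0.98 -0.92 -1.37 -1.21] -159.1
time_s: 27.7
eef_pos: [483.6, -26.7, 108.5]
ee_rot: [-0.0, 0.046, 0.999, 0.0]
force: [-5.2, -0.2, -0.1]
grip_width: 0.375
grip_force: 61.9
t 27.70 u 253.7 side 132.3 0.98 scene 132.2 0.99 F [-5.2 -0.2 -0.1] grip 62 perp 0.6
s 132.4 v 0.4 bias 0.5 hold u 251.7 resid [-0.   0.1 -0.  -0.1 -0.1  0.1]
plan du per row [-0.05 -0.09 -0.13 -0.13 -0.08 -0.01] (4 rows each)
pred s [132. 133. 133. 133. 133. 133. 133. 133. 133. 133. 133. 133.]
```

```bash
python3 -m handwheel '[[[0,-0.5,0,0,0,0,-1],[0,-0.4,0,0,0,0,-1],[0,-0.3,0,0,0,0,-1],[0,0,0,0,0,0,-1],[0,0,0,0,0,0,-1],[0,0,0,0,0,0,-1]]]'; python3 step.py -0.5 -0.4 -0.3 0 0 0
```

```text
time_s: 28.55
eef_pos: [483.5, -27.8, 108.4]
ee_rot: [-0.0, 0.046, 0.999, 0.0]
force: [-5.6, 0.4, 0.6]
grip_width: 0.374
grip_force: 61.9
t 28.55 u 252.5 side 132.3 0.98 scene 132.1 0.99 F [-5.6  0.4  0.6] grip 62 perp 0.6
s 132.4 v -0.1 bias -0.2 hold u 252.4 resid [-0.   0.1 -0.1 -0.1  0.   0.1]
plan du per row [ 0.3   0.15 -0.07 -0.21 -0.16 -0.05] (4 rows each)
pred s [132. 132. 133. 133. 133. 133. 133. 133. 133. 133. 133. 133.]
```

Still at rest at 132.3 mm, where it has been since about 25 s. One more short hold, then I'll hand in.

```bash
python3 -m handwheel '[[[0,0,0,0,0,0,-1],[0,0,0,0,0,0,-1],[0,0,0,0,0,0,-1],[0,0,0,0,0,0,-1],[0,0,0,0,0,0,-1],[0,0,0,0,0,0,-1]]]'; python3 step.py 0 0 0 0 0 0 | head -2; python3 -c "
import json
L=json.load(open('log.json'));print(L['s'][-8:])
if max(L['s'][-6:])-min(L['s'][-6:])<1:
    from rig import *
    print(finish_job())"
```

```text
time_s: 29.4
eef_pos: [483.5, -27.9, 108.5]
ee_rot: [-0.0, 0.046, 0.999, 0.0]
force: [-5.6, 0.1, 1.6]
grip_width: 0.373
grip_force: 61.9
t 29.40 u 252.5 side 132.3 0.98 scene 132.1 0.99 F [-5.6  0.1  1.6] grip 62 perp 0.6
s 132.1 v -0.7 bias -0.1 hold u 252.3 resid [-0.  -0.  -0.1  0.1  0.2 -0.1]
[131.4883270263672, 132.13853454589844, 132.30975341796875, 132.3246307373047, 132.3143768310547, 132.30665588378906, 132.30799865722656, 132.29022216796875]
the job is handed in; nothing more can be done
None
```

I handed the job in at 29.5 s, still gripping the knob, with the carriage at rest at 132.3 mm of travel for over 4 s; I estimated the blade at 130–135 mm (one rough direct camera reading put the pin 8 mm short), and the furthest measured was about 142 mm, well short of the stop.

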